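Shut and bolt the onion crate

ROBOT

A 6-joint arm with a two-finger parallel gripper is mounted at the origin on the work surface. World frame = base frame: x ahead of the robot, y to its left, z up, the work surface at z = 0. Lengths are in m, angles in rad, forces in N, time in s.
With the tool pointing down it reaches from about 0.3 to 1 m from the base axis. Payload 5.1 kg.
Tool frame: the origin (TCP) lies at the very end of the fingers, on their centre line; the grasp point (between the pads) lies 19 mm behind it; z points along the fingers, x is the direction in which the jaws open and shut, and the axes are right-handed (so a half turn about z gives the same grasp; the last joint's range is limited). The gripper opens to 95 mm and grips with 3 to 60 N. Pads are 20 mm wide; open, the fingers measure 119 mm over their backs; the gripper's body (75 mm by 180 mm) begins 59 mm behind the grasp point.
Start: joints at [1.105, 0.124, 1.65, -0, 1.367, -0.083], TCP at [0.243, 0.603, 0.215] pointing down, gripper open.
Joint ranges: [-2.61, 2.61], [-1.02, 2.33], [0.03, 2.71], [-1.35, 4.49], [0.32, 2.68], [-2.91, 2.91]. Speed limits (rad/s): [2.57, 2.57, 3.14, 3.14, 3.14, 3.14].

INTERFACE

Orientations are given as a unit quaternion [w, x, y, z].
In Python, from cell import sense, snapshot, get_calibration, close_job, recognise gives the robot as it stands.
- The arm moves only by the tool servo_tool, never from a script. Its argument "motion" is a list that holds one entry, the list of rows, each a list of 5 numbers: the gripper command: -1 is fully open, 1 is shut, values between are in proportion, then the shift along the world's x, y, z scaled (see below), then the turn about the world's z scaled (see below). A call has exactly 5 rows; each row shifts and turns the commanded pose from where the row before left it; what a row does not reach is not made up. The controller multiplies each number of a shift by 20 mm and each number of a turn by 10 degrees. A row lasts 1/8 s, in which the tool goes at most 62.5 mm and 10.7 degrees, less where a joint would pass 70% of its speed; a pose out of reach is approached as far as the arm can. A call with a number of a shift or a turn outside -1 to 1 is refused whole. A call with a gripper value outside its range is refused whole. The fingers move at their own pace and stop on an object; "squeeze" is the grip in N (left out, the last holds). Time passes only in rows, so rows that do not move let the fingers close, or fill a call up. It gives the time, the measured TCP pose, the force and the opening at its end, in the units of the state.
- sense(): the state, without advancing time (a new reading comes with each control period).
- snapshot(name): name is "scene" or "top" or "wrist"; returns (picture, depth): 480x640x3 uint8, red, green, blue; 480x640 float32, m along the optical axis (not along the pixel's ray), 0 where there is no reading.
- get_calibration(name): a dict with "fx", "fy", "cx", "cy" (pixels), "eye" and "orientation" of the camera in the world. Camera axes: x right, y down, z forward; pixel columns grow to the right and rows downward; lengths in m; the calibration is good to about 2 mm. A picture is of the moment at which its call begins: read the wrist's pose just before it. get_calibration takes no time and is no camera call; for the wrist camera it gives the pose at the moment of the call.
- close_job(): hands the job in, once; it reports no verdict.
Trained networks look in the newest picture that a camera, given by its name, has taken for a name from the list of things; names that differ only in an ending like _2 or _b are one class to them, and where a whole thing is asked for, a point or a joint stands for the part that bears it (a point fixed in the world has none). Each returns a list of dicts, best first, with "p" (0 to 1); they miss things now and then, are a little off and sometimes report something else, mostly with a low value. They report only what shows in the picture. A call takes as long as a camera call.
- recognise(query, camera): "centre" ([x, y, z] in m, in world coordinates, good to about 4 mm: the middle of the surface that is visible of it).
The state is a dict: "time_s": time; "q": joint angles; "qvel": joint speeds; "effort": joint torques, N m; "tool_pos": TCP position; "eef_rot": TCP orientation; "contact_force": force on the tool from outside, world axes, zero at the start; "wrist_torque": the same for the moment, N m; "finger_gap": finger opening in m.
Only numpy, scipy, OpenCV 4.12 (cv2) and the standard library are available. Lean on these libraries where they do the work, as an engineer would, in place of code of your own. Each camera call takes 0.05 s, during which the arm holds its last target. There are 200 camera calls.

TASK

Close up the green onion crate using your fingertips only: ease its raised white lid down until it is fully shut, without slamming it, then push the red bolt along by its thumb tab, through the green staple, until it is fully home at the end of its slide. Do it all by pushing: grip and lift nothing, keep the crate where it stands, leave the jar, the measuring cup, the loose tin lid and the white weight stone undisturbed, and finish with the hand clear of everything.

Things in the scene. Friction and masses are not known exactly. Their poses are not given: they have to be found in the camera images.
- crate: Green vented plastic crate of onions, about 4 kg, standing loose on the shelf (it slides if shoved hard sideways). 200 mm (its x) by 300 mm (its y) by 130 mm high to the rim. Origin: centre of its underside, on the shelf at z = 0. x points from the front (bolt) side to the hinge side, y along hinge and bolt, z up. Front is towards the robot, turned up to 0.35 rad.
- lid (a joint): Angle of the white lid, rad: 0 fully shut, larger is more open; starts at 0.65 to 1.1, leaning over the crate, its outer face up and away from the robot. The stiff hinge holds it at any angle: push it all the way down (2 to 4 N at the free edge, more near the hinge). The bolt enters the staple only with the lid fully shut; pushed across earlier it lands on the staple and stops the lid.
- lid_hinge (a point): Middle of the lid's hinge axis, on top of the crate's far wall: 100 mm along crate +x from its centre, 130.5 mm above its underside. Its frame turns with the lid: x along the lid from free edge to hinge, y along the hinge (crate y), z out of the lid's outer face. With the lid shut it is parallel to the crate's frame.
- lid_edge (a point): Middle of the lid's free (front) edge on its outer face, 206 mm from the hinge; axes as lid_hinge. Lid: flat panel 206 x 306 mm, 5 mm thick, outer face 5 mm out from the hinge axis. On it, within 40 mm of this edge: bolt plate 2.5 mm high (y -78 to 40 mm), guide arch 19.5 mm high (y 28 to 38), open notch for the staple (y 43 to 67). The rest is flat and free.
- bolt (a joint): How far the red bolt has slid, m: 0 fully drawn back, 0.042 fully home through the staple (end stop); starts at 0 to 0.006. It slides stiffly (about 2 N) towards crate +y and stays where it is left.
- bolt_tab (a point): Centre of the top face of the bolt's red thumb tab, 186 mm from the hinge, 25.5 mm out from the lid's outer face; axes as lid_hinge, moves with lid and bolt. The tab is 26 mm (x) by 12 mm (y) by 22 mm tall; push its -y side towards +y. Its 10 mm rod runs 60 mm to +y, axis 17 mm below this point. On the tab's -y side the lid is clear but for the 2.5 mm bolt plate.
- staple (a point): Centre of the window of the green staple, a fixed arch on the crate's front rim that the bolt passes through along y: window 19 mm wide, 18 mm high, arch 12 mm thick along y, its top 14.3 mm above this point. It lies 86 mm in front of the crate's centre, 55 mm to +y, 143.5 mm above the shelf; axes as the crate.
- jar: Bystander: clear glass half-litre jar with a brass-coloured tin lid on, 86 mm across, 118 mm high, origin at the centre of its underside; stands beside the crate.
- cup: Bystander: stainless measuring cup, 82 mm across, 59 mm high, flat handle reaching 133 mm from the cup's axis along its own -x; origin at the centre of its underside; stands beside the crate, across from the jar.
- stone: Bystander: white ceramic weight stone, 68 mm across, 32 mm high with a small knob; origin at the centre of its underside; lies in front of the crate.
- tin_lid: Bystander: loose brass-coloured tin twist lid, 82 mm across, 12 mm high; origin at the centre of its underside; lies in front of the crate.

How it is judged:
By the outcome, as a careful person would: the job done as asked, in the order asked, and still so for the second after the job is handed in, with the robot touching nothing.
It also fails if it takes over 45 s, if anything falls off the work surface, if the arm or the gripper's body presses on something with over 40 N, if the wrist force passes 120 N, or if a joint passes its speed limit or range.

## Working session

There is one attempt and no reset: what is moved stays moved. The work goes in short steps, Python scripts to look and compute and a tool call to move; the robot and the scene stay as the last step left them, time stands still between calls to the robot, and variables do not carry over. Pictures are saved under pics/ and viewed, about 8 in all and at most 12, crops included, and the job is handed in when it is done.

Besides the shell and the picture viewer there is one more tool, called after "Call:" as name(argument=value, ...) on one line, values as JSON. servo_tool: Moves the arm, as the interface text tells. Shifts and turns lie within -1 to 1; 1 stands for 20 mm of shift or 10 degrees of turn. Its arguments: {"type":"object","properties":{"motion":{"type":"array","items":{"type":"array","items":{"type":"array","items":{"type":"number","minimum":-1,"maximum":1}}}},"squeeze":{"type":"number"}},"required":["motion"]}

```bash
mkdir -p pics
cat > h.py <<'E'
import numpy as np, cv2
from scipy.spatial.transform import Rotation as R
from cell import *
def snap(n,f=None):
    c=get_calibration(n); p,d=snapshot(n)
    if f: cv2.imwrite('pics/'+f,p[:,:,::-1])
    return p,d,c
def cloud(d,c):
    v,u=np.mgrid[0:480,0:640]
    P=np.stack([(u-c['cx'])/c['fx']*d,(v-c['cy'])/c['fy']*d,d],-1)
    q=c['orientation']; 
    M=R.from_quat([q[1],q[2],q[3],q[0]]).as_matrix() if np.shape(q)==(4,) else np.array(q)
    W=P@M.T+np.array(c['eye']); W[d<=0]=np.nan
    return W
E
python3 - <<'E'
from h import *
for n in ['scene','top']:
    p,d,c=snap(n,n+'1.png'); print(n,c['eye'],c['orientation'])
    np.savez(n+'1.npz',p=p,d=d,W=cloud(d,c))
    for q in ['crate','lid_edge','lid_hinge','bolt_tab','staple','jar','cup','stone','tin_lid']:
        print(q,[(np.round(r['centre'],3).tolist(),round(r['p'],2)) for r in recognise(q,n)[:2]])
s=sense();print(s['time_s'],s['tool_pos'],s['eef_rot'],s['contact_force'],s['finger_gap'])
E
```

```text
scene [0.62689601 0.39805345 0.79256216] [-0.0366017   0.12463232  0.9567718  -0.26022073]
crate [([0.591, 0.006, 0.171], 0.83)]
lid_edge [([0.61, -0.02, 0.225], 0.77)]
lid_hinge [([0.609, -0.021, 0.234], 0.6)]
bolt_tab [([0.586, -0.069, 0.299], 0.56), ([0.59, 0.005, 0.173], 0.51)]
staple [([0.589, 0.006, 0.167], 0.79)]
jar [([0.666, -0.289, 0.116], 0.7)]
cup [([0.512, 0.192, 0.026], 0.94)]
stone [([0.41, -0.15, 0.016], 0.65)]
tin_lid [([0.395, 0.011, 0.012], 0.85)]
top [0.33665966 0.02974975 1.00945717] [ 0.08035141 -0.65423084  0.74611376 -0.09402079]
crate [([0.57, -0.056, 0.081], 0.95)]
lid_edge [([0.6, -0.048, 0.252], 0.9)]
lid_hinge [([0.599, -0.048, 0.25], 0.74)]
bolt_tab [([0.578, -0.071, 0.294], 0.62), ([0.626, -0.273, 0.116], 0.45)]
staple [([0.568, -0.054, 0.082], 0.88)]
jar [([0.625, -0.277, 0.116], 0.86)]
cup [([0.525, 0.207, 0.024], 0.88)]
stone [([0.404, -0.154, 0.016], 0.7)]
tin_lid [([0.387, 0.006, 0.007], 0.96)]
1.0 [0.24280049 0.60295014 0.21467251] [-3.43992415e-06  8.28706367e-01  5.59683622e-01  2.14138825e-05] [ 0.51090908 -0.7745659  -0.63266325] 0.09490159869066515
```

View pics/scene1.png

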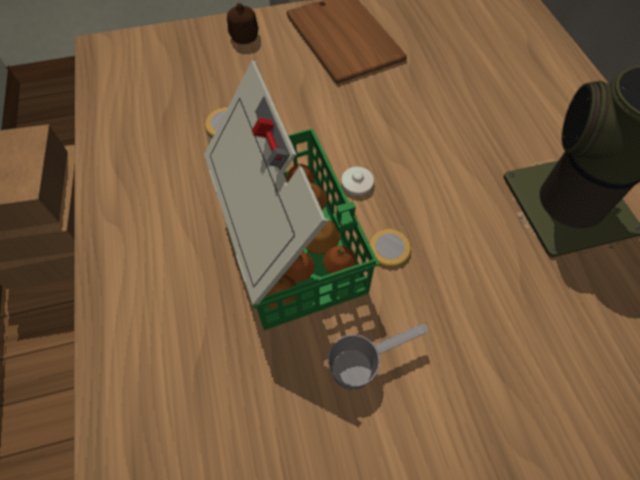

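View pics/top1.png

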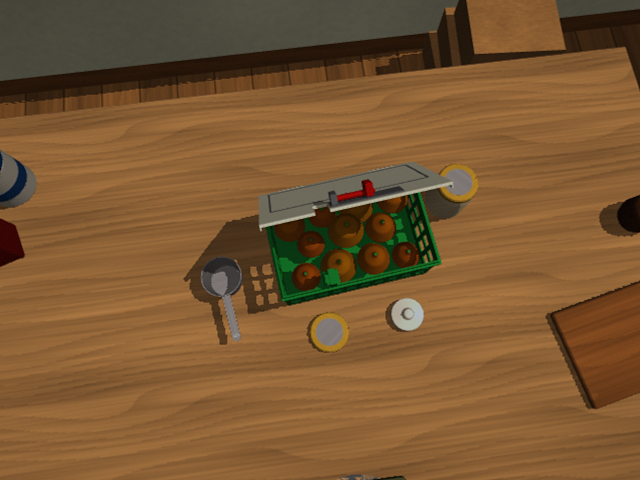

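The scene view shows the crate with its lid raised, the red tab at about (263,128) and the staple at about (347,213). In the top view the lid spans about (260,195) to (450,185), with the jar touching its right end at (458,185). The tin lid is at (330,332), the stone at (407,315) and the cup at (222,278).

Run:
```python
from h import *
from scipy.optimize import least_squares
for n in ['scene','top']:
    z=np.load(n+'1.npz');p=z['p'];W=z['W']
    hsv=cv2.cvtColor(p,cv2.COLOR_RGB2HSV).astype(int)
    box=(W[...,0]>.35)&(W[...,0]<.8)&(W[...,1]>-.3)&(W[...,1]<.2)
    g=box&(hsv[...,0]>45)&(hsv[...,0]<85)&(hsv[...,1]>120)&(abs(W[...,2]-.13)<.006)
    P=W[g]; r=cv2.minAreaRect(P[:,:2].astype(np.float32)); print(n,'rim',g.sum(),r,np.round(cv2.boxPoints(r),3).tolist(),np.nanmedian(P[:,2]))
    gs=box&(hsv[...,0]>45)&(hsv[...,0]<85)&(hsv[...,1]>120)&(W[...,2]>.143)&(W[...,2]<.17)
    print('staple',gs.sum(),np.median(W[gs],0),W[gs].max(0))
    w=box&(hsv[...,1]<60)&(W[...,2]>.15)
    L=W[w]
    for k in range(6):
        m=L.mean(0);nv=np.linalg.svd(L-m,full_matrices=False)[2][2];nv*=np.sign(nv[0]);L=L[abs((L-m)@nv)<.006]
    print('lid',len(L),m,nv,'yaw',np.arctan2(nv[1],nv[0]),'ang',np.arctan2(nv[0],nv[2]),'z',L[:,2].min(),L[:,2].max())
    # bounds of lid along hinge dir
    h=np.array([-np.sin(np.arctan2(nv[1],nv[0])),np.cos(np.arctan2(nv[1],nv[0])),0]);t=L@h;print('along',t.min(),t.max(), 'd',m@nv)
    rd=box&((hsv[...,0]<5)|(hsv[...,0]>174))&(hsv[...,1]>180)&(W[...,2]>.2)
    Q=W[rd];o=(Q-m)@nv;print('red',len(Q),np.median(Q,0),'off',np.percentile(o,[5,50,95]),'h',np.percentile(Q@h,[2,50,98]))
    for nm,c,zz in [('jar',(.64,-.28),.118),('cup',(.515,.2),.059)]:
        b=(np.hypot(W[...,0]-c[0],W[...,1]-c[1])<.1)&(abs(W[...,2]-zz)<.006)
        if b.sum()>5: print(nm,b.sum(),W[b].min(0),W[b].max(0))
```

```text
scene rim 1012 ((0.5684383511543274, -0.052805036306381226), (0.2017376720905304, 0.304923951625824), 5.774097919464111) [[0.453000009059906, 0.08900000154972076], [0.4830000102519989, -0.2150000035762787], [0.6840000152587891, -0.1940000057220459], [0.652999997138977, 0.10899999737739563]] 0.12788797213758696
staple 143 [ 0.48228376 -0.00694398  0.15759486] [ 0.49455829 -0.00129851  0.16051866]
lid 13060 [ 0.60822623 -0.03097601  0.23348146] [0.83548131 0.08710322 0.54257167] yaw 0.10387986697463442 ang 0.9948345063114492 z 0.15001562291405246 0.30853102496471374
along -0.27208998108271565 0.04131860861994762 d 0.6321439607461498
red 352 [ 0.58483695 -0.07172651  0.29996568] off [0.00746557 0.0137802  0.02540348] h [-0.14008054 -0.13264912 -0.08000593]
jar 354 [ 0.63124617 -0.32340093  0.11242229] [ 0.69032941 -0.19606383  0.1230749 ]
cup 735 [0.41525378 0.16578625 0.0530355 ] [0.56614317 0.24718502 0.06201433]
top rim 913 ((0.5367382168769836, -0.05802564322948456), (0.14665630459785461, 0.3066549301147461), 5.740623950958252) [[0.4480000138282776, 0.08699999749660492], [0.4790000021457672, -0.21799999475479126], [0.625, -0.2029999941587448], [0.593999981880188, 0.10199999809265137]] 0.12858152547996005
staple 116 [ 0.47647872 -0.00861411  0.15793929] [ 0.49278347 -0.0019069   0.16226711]
lid 4720 [ 0.60253554 -0.05041309  0.24261763] [0.83510455 0.08537544 0.54342564] yaw 0.10187928687891586 ang 0.9939097254167164 z 0.15001387084684847 0.3095943850833096
along -0.2670227429972581 0.04134514671200494 d 0.6307207678731745
red 317 [ 0.57948105 -0.06976682  0.30014748] off [0.00543919 0.01164957 0.02550196] h [-0.14489084 -0.12843538 -0.08847091]
jar 1188 [ 0.57032607 -0.32484591  0.11202451] [ 0.6800106  -0.19632721  0.12398473]
cup 463 [0.41592488 0.16797442 0.05302551] [0.56368814 0.2486695  0.06218033]
```

Call:
servo_tool(motion=[[[1, 0.54, -0.92, 0.65, 0.28], [1, 0.54, -0.92, 0.65, 0.28], [1, 0.54, -0.92, 0.65, 0.28], [1, 0.54, -0.92, 0.65, 0.28], [1, 0.54, -0.92, 0.65, 0.28]]], squeeze=10)

```text
time_s: 1.62
tool_pos: [0.2971, 0.5103, 0.2801]
eef_rot: [-0.0, 0.754, 0.657, 0.0]
contact_force: [0.3, 0.1, 0.5]
finger_gap: 0.0507
```

Call:
servo_tool(motion=[[[1, 0.54, -0.92, 0.65, 0.28], [1, 0.54, -0.92, 0.65, 0.28], [1, 0.54, -0.92, 0.65, 0.28], [1, 0.54, -0.92, 0.65, 0.28], [1, 0.54, -0.92, 0.65, 0.28]]])

```text
time_s: 2.25
tool_pos: [0.3511, 0.4183, 0.3452]
eef_rot: [0.0, 0.668, 0.744, 0.0]
contact_force: [0.5, 0.1, 0.4]
finger_gap: 0.0024
```

Call:
servo_tool(motion=[[[1, 0.54, -0.92, 0, 0], [1, 0.54, -0.92, 0, 0], [1, 0.54, -0.92, 0, 0], [1, 0.54, -0.92, 0, 0], [1, 0.54, -0.92, 0, 0]]])

```text
time_s: 2.88
tool_pos: [0.4051, 0.3263, 0.3448]
eef_rot: [0.0, 0.669, 0.744, 0.0]
contact_force: [-0.0, -0.2, 0.2]
finger_gap: 0.0003
```

Call:
servo_tool(motion=[[[1, 0.54, -0.92, 0, 0], [1, 0.54, -0.92, 0, 0], [1, 0.54, -0.92, 0, 0], [1, 0.54, -0.92, 0, 0], [1, 0.54, -0.92, 0, 0]]])

```text
time_s: 3.5
tool_pos: [0.4591, 0.2343, 0.3448]
eef_rot: [0.0, 0.669, 0.744, 0.0]
contact_force: [-0.1, 0.3, 0.6]
finger_gap: 0.0003
```

Call:
servo_tool(motion=[[[1, 0.54, -0.92, 0, 0], [1, 0.54, -0.92, 0, 0], [1, 0.54, -0.92, 0, 0], [1, 0.54, -0.92, 0, 0], [1, 0.54, -0.92, 0, 0]]])

```text
time_s: 4.12
tool_pos: [0.5131, 0.1423, 0.3448]
eef_rot: [0.0, 0.669, 0.744, 0.0]
contact_force: [-0.1, 0.2, -0.3]
finger_gap: 0.0006
```

Call:
servo_tool(motion=[[[1, 0.54, -0.95, 0, 0], [1, 0.54, -0.95, 0, 0], [1, 0.54, -0.95, 0, 0], [1, 0.54, -0.95, 0, 0], [1, 0.54, -0.95, 0, 0]]])

```text
time_s: 4.75
tool_pos: [0.5675, 0.0467, 0.3446]
eef_rot: [-0.0, 0.669, 0.744, 0.0]
contact_force: [0.2, 0.3, -0.4]
finger_gap: 0.0007
```

Call:
servo_tool(motion=[[[1, 0.54, -0.95, 0, 0], [1, 0.54, -0.95, 0, 0], [1, 0.54, -0.95, 0, 0], [1, 0.54, -0.95, 0, 0], [1, 0.54, -0.95, 0, 0]]])

```text
time_s: 5.38
tool_pos: [0.6215, -0.0483, 0.3446]
eef_rot: [-0.0, 0.669, 0.744, 0.0]
contact_force: [0.1, -0.2, -0.6]
finger_gap: 0.0004
```

Call:
servo_tool(motion=[[[1, 0, 0, -0.7, 0], [1, 0, 0, -0.7, 0], [1, 0, 0, -0.7, 0], [1, 0, 0, -0.7, 0], [1, 0, 0, -0.5, 0]]])

```text
time_s: 6.0
tool_pos: [0.6204, -0.0466, 0.2773]
eef_rot: [-0.0, 0.668, 0.744, -0.0]
contact_force: [-0.7, 0.2, -1.0]
finger_gap: 0.0004
```

```bash
cat > path.py <<'E'
import numpy as np
c=np.array([.567,-.054]);y=.102;M=np.array([[np.cos(y),-np.sin(y)],[np.sin(y),np.cos(y)]])
def tgt(th,r=.14,cy=.002):
    return np.r_[c+M@[.1-r*np.cos(th)+.005*np.sin(th)+.010,cy],.1305+r*np.sin(th)+.005*np.cos(th)]
if __name__=='__main__':
    ths=np.r_[.995:0:-.05,0]
    P=np.array([tgt(t) for t in ths]); 
    for a,p,d in zip(ths,P,np.diff(P,axis=0,append=P[-1:])): print(round(a,3),p.round(4),(d/.02).round(2))
E
python3 path.py; python3 -c "
from h import *
snap('scene','scene2.png')"
```

```text
0.995 [ 0.6046 -0.0481  0.2506] [-0.29 -0.03 -0.19]
0.945 [ 0.5987 -0.0487  0.2469] [-0.28 -0.03 -0.2 ]
0.895 [ 0.593  -0.0493  0.2429] [-0.27 -0.03 -0.22]
0.845 [ 0.5875 -0.0499  0.2385] [-0.26 -0.03 -0.23]
0.795 [ 0.5822 -0.0504  0.2339] [-0.25 -0.03 -0.24]
0.745 [ 0.5772 -0.0509  0.2291] [-0.24 -0.02 -0.25]
0.695 [ 0.5724 -0.0514  0.224 ] [-0.23 -0.02 -0.27]
0.645 [ 0.5679 -0.0519  0.2187] [-0.21 -0.02 -0.28]
0.595 [ 0.5637 -0.0523  0.2131] [-0.2  -0.02 -0.29]
0.545 [ 0.5597 -0.0527  0.2074] [-0.18 -0.02 -0.3 ]
0.495 [ 0.556  -0.0531  0.2014] [-0.17 -0.02 -0.31]
0.445 [ 0.5527 -0.0535  0.1953] [-0.15 -0.02 -0.31]
0.395 [ 0.5496 -0.0538  0.189 ] [-0.14 -0.01 -0.32]
0.345 [ 0.5468 -0.0541  0.1826] [-0.12 -0.01 -0.33]
0.295 [ 0.5444 -0.0543  0.176 ] [-0.1  -0.01 -0.33]
0.245 [ 0.5423 -0.0545  0.1693] [-0.09 -0.01 -0.34]
0.195 [ 0.5406 -0.0547  0.1625] [-0.07 -0.01 -0.34]
0.145 [ 0.5391 -0.0548  0.1557] [-0.05 -0.01 -0.35]
0.095 [ 0.5381 -0.055   0.1488] [-0.04 -0.   -0.35]
0.045 [ 0.5373 -0.055   0.1418] [-0.02 -0.   -0.31]
0.0 [ 0.537  -0.0551  0.1355] [0. 0. 0.]
```

View pics/scene2.png

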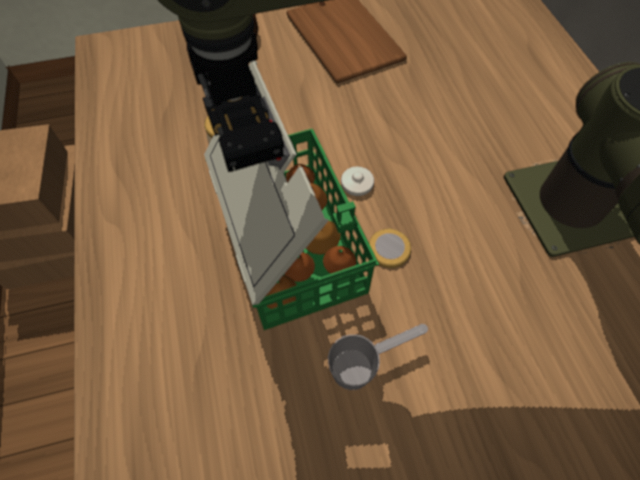

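The closed fingers, at about (250,150), stand just above the lid and clear of the tab. Nothing else has moved. Next is the contact approach.

Call:
servo_tool(motion=[[[1, -0.16, 0, -0.28, 0], [1, -0.16, 0, -0.28, 0], [1, -0.16, 0, -0.28, 0], [1, -0.16, 0, -0.28, 0], [1, -0.16, 0, -0.28, 0]]])

```text
time_s: 6.68
tool_pos: [0.6052, -0.0472, 0.2513]
eef_rot: [0.001, 0.669, 0.743, 0.001]
contact_force: [2.3, -0.0, 3.7]
finger_gap: 0.0009
```

Call:
servo_tool(motion=[[[1, -0.29, -0.03, -0.19, 0], [1, -0.28, -0.03, -0.2, 0], [1, -0.27, -0.03, -0.22, 0], [1, -0.26, -0.03, -0.23, 0], [1, -0.25, -0.03, -0.24, 0]]])

```text
time_s: 7.3
tool_pos: [0.5775, -0.05, 0.2286]
eef_rot: [-0.0, 0.669, 0.744, 0.0]
contact_force: [2.2, 0.3, 0.8]
finger_gap: 0.0004
```

Contact is gentle and matches the model, so I'll carry on along the arc.

Call:
servo_tool(motion=[[[1, -0.24, -0.02, -0.25, 0], [1, -0.23, -0.02, -0.27, 0], [1, -0.21, -0.02, -0.28, 0], [1, -0.2, -0.02, -0.29, 0], [1, -0.18, -0.02, -0.3, 0]]])

```text
time_s: 7.92
tool_pos: [0.5563, -0.0521, 0.2009]
eef_rot: [-0.0, 0.669, 0.744, 0.0]
contact_force: [2.4, 0.5, 1.2]
finger_gap: 0.0004
```

Call:
servo_tool(motion=[[[1, -0.17, -0.02, -0.31, 0], [1, -0.15, -0.02, -0.31, 0], [1, -0.14, -0.01, -0.32, 0], [1, -0.12, -0.01, -0.33, 0], [1, -0.1, -0.01, -0.33, 0]]])

```text
time_s: 8.55
tool_pos: [0.5428, -0.0535, 0.1688]
eef_rot: [-0.0, 0.669, 0.744, -0.0]
contact_force: [1.5, 0.2, 1.0]
finger_gap: 0.0009
```

Call:
servo_tool(motion=[[[1, -0.09, 0, -0.3, 0], [1, -0.07, 0, -0.3, 0], [1, -0.05, 0, -0.3, 0], [1, -0.04, 0, -0.25, 0], [1, -0.02, 0, -0.2, 0]]])

```text
time_s: 9.18
tool_pos: [0.5374, -0.0535, 0.1419]
eef_rot: [-0.0, 0.669, 0.744, -0.0]
contact_force: [0.5, -0.3, 1.6]
finger_gap: 0.0003
```

Call:
servo_tool(motion=[[[1, 0, 0, -0.07, 0], [1, 0, 0, -0.07, 0], [1, 0, 0, -0.07, 0], [1, 0, 0, -0.06, 0], [1, 0, 0, -0.05, 0]]])

```text
time_s: 9.8
tool_pos: [0.5374, -0.0533, 0.1357]
eef_rot: [-0.0, 0.669, 0.744, -0.0]
contact_force: [-2.2, -0.3, 4.6]
finger_gap: 0.0006
```

Call:
servo_tool(motion=[[[1, 0, 0, -0.03, 0], [1, 0, 0, -0.03, 0], [1, 0, 0, 0, 0], [1, 0, 0, 0, 0], [1, 0, 0, 0, 0]]])

```text
time_s: 10.42
tool_pos: [0.5375, -0.0534, 0.1357]
eef_rot: [-0.0, 0.669, 0.744, -0.0]
contact_force: [-4.5, 0.6, 8.1]
finger_gap: 0.0006
```

Call:
servo_tool(motion=[[[1, 0, 0, -0.05, 0], [1, 0, 0, -0.05, 0], [1, 0, 0, -0.05, 0], [1, 0, 0, 0, 0], [1, 0, 0, 0, 0]]])

```text
time_s: 11.05
tool_pos: [0.5376, -0.0534, 0.1356]
eef_rot: [-0.0, 0.669, 0.744, -0.0]
contact_force: [-10.6, 1.3, 19.7]
finger_gap: 0.0007
```

Call:
servo_tool(motion=[[[1, 0, 0, 0.3, 0], [1, 0, 0, 0.6, 0], [1, 0, 0, 0.9, 0], [1, 0.5, 0, 0.9, 0], [1, 1, 0, 0.9, 0]]])

```text
time_s: 11.68
tool_pos: [0.568, -0.0535, 0.2053]
eef_rot: [0.0, 0.669, 0.743, 0.0]
contact_force: [0.5, 0.6, 0.1]
finger_gap: 0.0003
```

Call:
servo_tool(motion=[[[1, 1, 0, 0.5, 0], [1, 1, 0, 0, 0], [1, 1, 0, 0, 0], [1, 1, 0, 0, 0], [1, 1, 0, 0, 0]]])

```text
time_s: 12.3
tool_pos: [0.6686, -0.0535, 0.2146]
eef_rot: [0.0, 0.669, 0.744, 0.0]
contact_force: [0.0, -0.6, 0.7]
finger_gap: 0.0004
```

Run:
```python
from h import *
s=sense();print(s['time_s'],s['tool_pos'],s['contact_force'])
for n in ['scene','top']:
    p,d,c=snap(n,n+'3.png');W=cloud(d,c)
    hsv=cv2.cvtColor(p,cv2.COLOR_RGB2HSV).astype(int)
    box=(W[...,0]>.38)&(W[...,0]<.75)&(W[...,1]>-.3)&(W[...,1]<.2)
    w=box&(hsv[...,1]<60)&(abs(W[...,2]-.14)<.02)
    L=W[w]
    for k in range(5):
        m=L.mean(0);nv=np.linalg.svd(L-m,full_matrices=False)[2][2];nv*=np.sign(nv[2]);L=L[abs((L-m)@nv)<.004]
    r=cv2.minAreaRect(L[:,:2].astype(np.float32));print(n,'lid',len(L),m,nv,r)
    rd=box&((hsv[...,0]<5)|(hsv[...,0]>174))&(hsv[...,1]>180)&(W[...,2]>.13)
    ca,sa=np.cos(.102),np.sin(.102)
    f=lambda Q:np.c_[(Q[:,:2]-[.567,-.054])@np.array([[ca,-sa],[sa,ca]]),Q[:,2]]
    Q=f(W[rd]);T=Q[Q[:,2]>.157]
    print('red',len(Q),np.percentile(Q,[2,50,98],axis=0).round(4).tolist(),'tabtop',len(T),np.percentile(T,[3,50,97],axis=0).round(4).tolist() if len(T) else '')
    g=box&(hsv[...,0]>45)&(hsv[...,0]<85)&(hsv[...,1]>120)&(W[...,2]>.15)
    G=f(W[g]);print('staple',len(G),np.percentile(G,[3,50,97],axis=0).round(4).tolist())
    if n=='scene': cv2.imwrite('pics/crop3.png',cv2.resize(p[60:360,180:420,::-1],None,fx=2.4,fy=2,interpolation=2)[:,:])
```

```text
12.3 [ 0.66861748 -0.05347556  0.21459361] [ 6.88122727e-04 -6.46845205e-01  7.35050861e-01]
scene lid 16592 [ 0.56621453 -0.03074189  0.13599147] [3.61469047e-04 1.07027664e-03 9.99999362e-01] ((0.5698587894439697, -0.05603604018688202), (0.21087929606437683, 0.31142958998680115), 5.887948989868164)
red 222 [[-0.0919, -0.0278, 0.1437], [-0.0809, -0.02, 0.1507], [0.0771, 0.018, 0.3258]] tabtop 79 [[-0.0927, -0.0284, 0.1578], [-0.0805, -0.0224, 0.161], [0.1005, 0.0135, 0.358]]
staple 185 [[-0.0936, 0.0016, 0.1517], [-0.0723, 0.0543, 0.1586], [0.1197, 0.0713, 0.4011]]
top lid 4752 [ 0.57017972 -0.02342874  0.13565426] [ 9.40372885e-04 -4.93795734e-04  9.99999436e-01] ((0.5672634840011597, -0.055317074060440063), (0.21010473370552063, 0.3090531826019287), 5.5993266105651855)Traceback (most recent call last):
  File "<stdin>", line 16, in <module>
    return _quantile_unchecked(
        a, q, axis, out, overwrite_input, method, keepdims, weights)
    return _ureduce(a,
                    func=_quantile_ureduce_func,
    ...<5 lines>...
                    overwrite_input=overwrite_input,
                    method=method)
    r = func(a, **kwargs)
    result = _quantile(arr,
                       quantiles=q,
    ...<2 lines>...
                       out=out,
                       weights=wgt)
    slices_having_nans = np.isnan(arr[-1, ...])
                                  ~~~^^^^^^^^^
IndexError: index -1 is out of bounds for axis 0 with size 0
```

View pics/crop3.png

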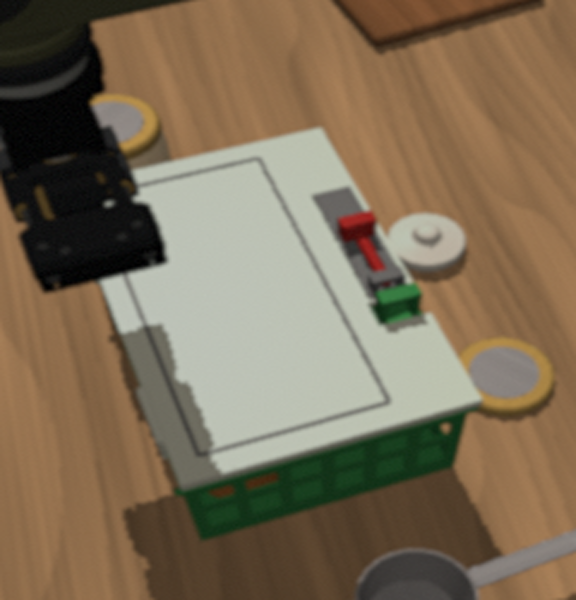

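The lid is flat at z 0.136 with its tilt under 0.001, so it is shut, and the crate has not moved. In the crop the tab is at about (357,228) and the staple at (398,300). I'll go behind the tab on its -y side.

Call:
servo_tool(motion=[[[1, -0.91, -0.32, 0, 0], [1, -0.91, -0.32, 0, 0], [1, -0.91, -0.32, 0, 0], [1, -0.91, -0.32, 0, 0], [1, -0.91, -0.32, 0, 0]]])

```text
time_s: 13.02
tool_pos: [0.5755, -0.0856, 0.2143]
eef_rot: [0.0, 0.669, 0.744, 0.0]
contact_force: [-0.6, 0.4, 0.6]
finger_gap: 0.0003
```

Call:
servo_tool(motion=[[[1, -0.91, -0.34, 0, 0], [1, -0.91, -0.34, 0, 0], [1, -0.91, -0.34, 0, 0], [1, -0.91, -0.34, 0, 0], [1, -0.91, -0.34, 0, 0]]])

```text
time_s: 13.65
tool_pos: [0.4845, -0.1196, 0.2142]
eef_rot: [0.0, 0.669, 0.744, 0.0]
contact_force: [0.0, -0.7, 0.4]
finger_gap: 0.0001
```

Call:
servo_tool(motion=[[[1, 0, 0, -0.9, 0], [1, 0, 0, -0.9, 0], [1, 0, 0, -0.7, 0], [1, 0, 0, -0.5, 0], [1, 0, 0, -0.4, 0]]])

```text
time_s: 14.28
tool_pos: [0.4856, -0.1193, 0.1447]
eef_rot: [-0.0, 0.669, 0.744, -0.0]
contact_force: [-0.4, -1.1, 0.1]
finger_gap: 0.0003
```

Run:
```python
from h import *
s=sense();print(s['time_s'],s['tool_pos'],s['contact_force'])
p,d,c=snap('scene');cv2.imwrite('pics/crop4.png',cv2.resize(p[60:360,180:420,::-1],None,fx=2,fy=2,interpolation=2))
```

```text
14.275 [ 0.48564282 -0.11928412  0.14468409] [-0.42087774 -1.09993691  0.06890256]
```

View pics/crop4.png

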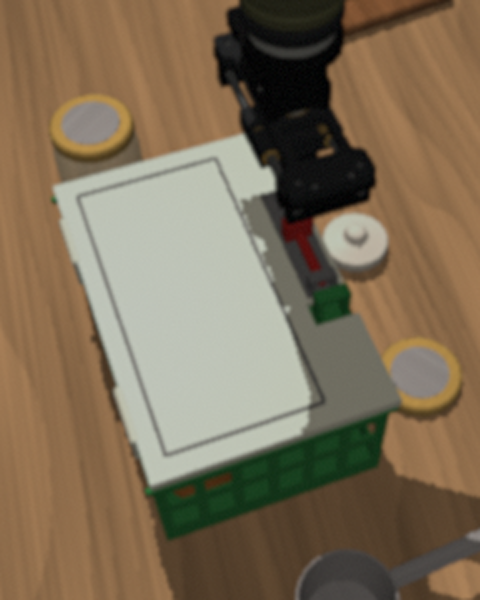

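The fingers are behind the tab, which shows at (297,225) in the crop, aligned with it and free of contact. Now I'll push along crate +y.

Call:
servo_tool(motion=[[[1, -0.02, 0.2, 0, 0], [1, -0.02, 0.2, 0, 0], [1, -0.02, 0.2, 0, 0], [1, -0.02, 0.2, 0, 0], [1, -0.02, 0.2, 0, 0]]])

```text
time_s: 14.95
tool_pos: [0.4838, -0.0996, 0.1463]
eef_rot: [0.001, 0.669, 0.744, -0.0]
contact_force: [-1.6, -1.7, 3.2]
finger_gap: 0.0007
```

Call:
servo_tool(motion=[[[1, -0.02, 0.2, 0, 0], [1, -0.02, 0.2, 0, 0], [1, -0.02, 0.2, 0, 0], [1, -0.02, 0.2, 0, 0], [1, -0.02, 0.2, 0, 0]]])

```text
time_s: 15.58
tool_pos: [0.4823, -0.0794, 0.1465]
eef_rot: [0.001, 0.669, 0.744, 0.0]
contact_force: [-0.4, -0.8, 5.3]
finger_gap: 0.0003
```

Run:
```python
from h import *
s=sense();print(s['time_s'],s['tool_pos'],s['contact_force'],s['wrist_torque'])
p,d,c=snap('scene');cv2.imwrite('pics/crop5.png',cv2.resize(p[120:240,270:390,::-1],None,fx=5,fy=5,interpolation=2))
s=sense();print(s['contact_force'])
```

```text
15.575 [ 0.48234491 -0.07941441  0.14650707] [-0.38091838 -0.75576835  5.31673709] [-0.25386935 -0.01333763 -0.06843806]
[-0.08633729 -0.68028067  5.68068726]
```

View pics/crop5.png

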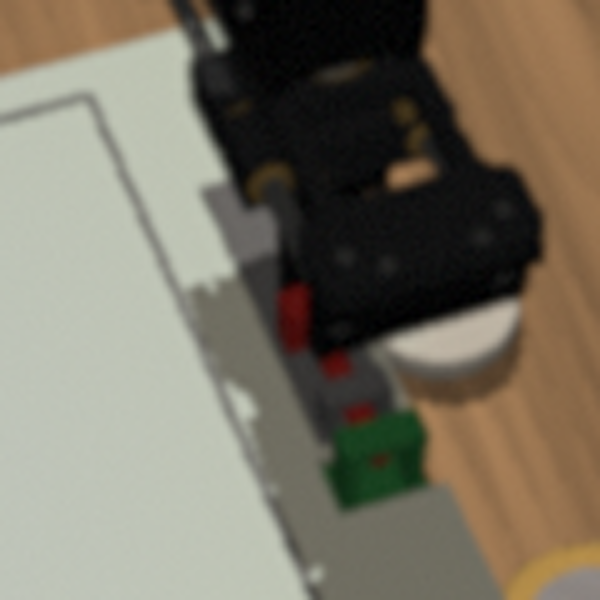

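The rod tip now shows in the staple window at (380,460), so the bolt is passing through. There is an odd upward force of 5 N. I'll raise slightly while pushing on to see whether it eases.

Call:
servo_tool(motion=[[[1, -0.01, 0.1, 0.04, 0], [1, -0.01, 0.1, 0.04, 0], [1, -0.01, 0.1, 0.02, 0], [1, -0.01, 0.1, 0, 0], [1, -0.01, 0.1, 0, 0]]])

```text
time_s: 16.25
tool_pos: [0.4802, -0.0693, 0.1473]
eef_rot: [-0.0, 0.669, 0.744, -0.0]
contact_force: [-0.1, -1.8, 1.8]
finger_gap: 0.0002
```

Call:
servo_tool(motion=[[[1, -0.01, 0.1, 0, 0], [1, -0.01, 0.1, 0, 0], [1, -0.01, 0.1, 0, 0], [1, -0.01, 0.1, 0, 0], [1, -0.01, 0.1, 0, 0]]])

```text
time_s: 16.88
tool_pos: [0.4795, -0.063, 0.1475]
eef_rot: [0.003, 0.669, 0.744, -0.003]
contact_force: [-1.1, -14.7, -1.1]
finger_gap: 0.0005
```

The force has risen to 15 N with the motion stopped, and the travel is about 40 mm, so this is the end stop. I'll back off, lift and check.

Call:
servo_tool(motion=[[[1, 0, 0, 0, 0], [1, 0.02, -0.2, 0, 0], [1, 0.05, -0.5, 0, 0], [1, 0, -0.3, 0.5, 0], [1, 0, 0, 1, 0]]])

```text
time_s: 17.5
tool_pos: [0.4805, -0.0795, 0.1779]
eef_rot: [-0.001, 0.669, 0.743, -0.0]
contact_force: [0.6, -0.5, 0.2]
finger_gap: 0.0007
```

Call:
servo_tool(motion=[[[1, 0, 0, 1, 0], [1, 0, 0, 1, 0], [1, 0, 0, 1, 0], [1, 0.5, 0, 1, 0], [1, 1, 0, 1, 0]]])

```text
time_s: 18.12
tool_pos: [0.5112, -0.0793, 0.2796]
eef_rot: [0.001, 0.669, 0.744, 0.0]
contact_force: [1.0, -0.7, 0.4]
finger_gap: 0.0005
```

Call:
servo_tool(motion=[[[1, 1, 0, 1, 0], [1, 1, 0, 0, 0], [1, 1, 0, 0, 0], [1, 1, 0, 0, 0], [1, 1, 0, 0, 0]]])

```text
time_s: 18.75
tool_pos: [0.6117, -0.0793, 0.2986]
eef_rot: [0.0, 0.669, 0.744, 0.0]
contact_force: [0.6, -0.9, -0.4]
finger_gap: 0.0007
```

Run:
```python
from h import *
s=sense();print(s['time_s'],s['tool_pos'],s['contact_force'])
ca,sa=np.cos(.102),np.sin(.102)
f=lambda Q:np.c_[(Q[:,:2]-[.567,-.054])@np.array([[ca,-sa],[sa,ca]]),Q[:,2]]
for n in ['scene','top']:
    p,d,c=snap(n,n+'6.png');W=cloud(d,c)
    hsv=cv2.cvtColor(p,cv2.COLOR_RGB2HSV).astype(int)
    box=(W[...,0]>.38)&(W[...,0]<.75)&(W[...,1]>-.3)&(W[...,1]<.2)&(W[...,2]<.18)
    w=box&(hsv[...,1]<60)&(abs(W[...,2]-.14)<.02)
    L=W[w]
    for k in range(5):
        m=L.mean(0);nv=np.linalg.svd(L-m,full_matrices=False)[2][2];nv*=np.sign(nv[2]);L=L[abs((L-m)@nv)<.004]
    print(n,'lid',len(L),m,nv,cv2.minAreaRect(L[:,:2].astype(np.float32)))
    rd=box&((hsv[...,0]<5)|(hsv[...,0]>174))&(hsv[...,1]>150)&(W[...,2]>.13)
    g=box&(hsv[...,0]>45)&(hsv[...,0]<85)&(hsv[...,1]>120)&(W[...,2]>.15)
    for k,mm in [('red',rd),('tabtop',rd&(W[...,2]>.158)),('staple',g)]:
        if mm.sum()>3: print(k,mm.sum(),np.percentile(f(W[mm]),[3,50,97],axis=0).round(4).tolist())
    for q in ['jar','cup','stone','tin_lid']:
        print(q,[(np.round(r['centre'],3).tolist(),round(r['p'],2)) for r in recognise(q,n)[:1]])
    if n=='scene': cv2.imwrite('pics/crop6.png',cv2.resize(p[120:240,270:390,::-1],None,fx=5,fy=5,interpolation=2))
```

```text
18.75 [ 0.61173117 -0.07929696  0.29857302] [ 0.61462722 -0.91696424 -0.35430678]
scene lid 18266 [ 0.57306582 -0.03992551  0.13601802] [7.02588150e-04 1.14902561e-03 9.99999093e-01] ((0.5694496035575867, -0.05513516068458557), (0.21072918176651, 0.31245267391204834), 5.119263172149658)
red 186 [[-0.0917, 0.0089, 0.1448], [-0.0811, 0.0173, 0.1547], [-0.0703, 0.0695, 0.163]]
tabtop 81 [[-0.0914, 0.0082, 0.1583], [-0.0812, 0.0146, 0.1612], [-0.0702, 0.0188, 0.1633]]
staple 117 [[-0.0939, 0.0507, 0.151], [-0.0801, 0.0575, 0.1577], [-0.0677, 0.0611, 0.1598]]
jar [([0.659, -0.264, 0.114], 0.78)]
cup [([0.513, 0.195, 0.025], 0.82)]
stone [([0.406, -0.152, 0.017], 0.58)]
tin_lid [([0.391, 0.009, 0.01], 0.79)]
top lid 6203 [0.56356471 0.04291758 0.13569639] [ 5.37444301e-04 -5.89855763e-04  9.99999682e-01] ((0.5596775412559509, 0.029631927609443665), (0.21010714769363403, 0.14054052531719208), 5.049041748046875)
jar [([0.618, -0.298, 0.117], 0.94)]
cup [([0.523, 0.207, 0.024], 0.85)]
stone []
tin_lid [([0.398, 0.038, 0.01], 0.52)]
```

View pics/crop6.png

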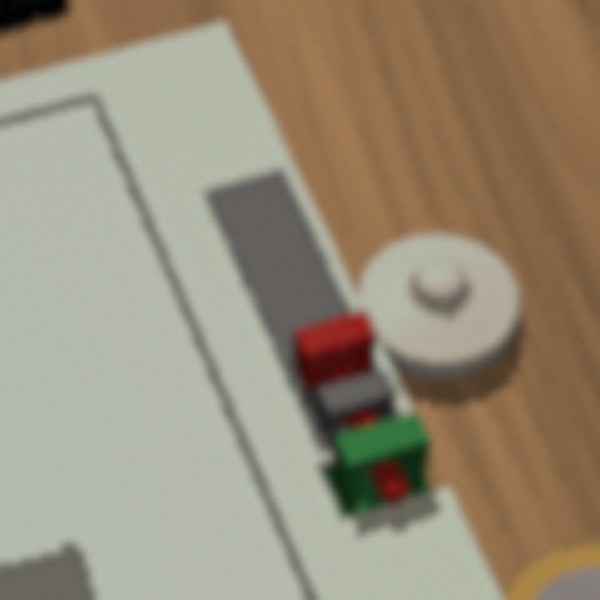

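The bolt is through the staple, with the rod end showing at (390,480) and the tab against the guide at (335,345). I'll move the hand well away and make one last check, including the jar, which the arm was partly hiding.

Call:
servo_tool(motion=[[[1, -0.6, 1, 0.3, 0], [1, -0.6, 1, 0.3, 0], [1, -0.6, 1, 0.3, 0], [1, -0.6, 1, 0.3, 0], [1, -0.6, 1, 0.3, 0]]])

```text
time_s: 19.88
tool_pos: [0.5501, 0.0221, 0.3283]
eef_rot: [0.0, 0.668, 0.744, 0.0]
contact_force: [-0.3, -0.1, 0.4]
finger_gap: 0.0004
```

Call:
servo_tool(motion=[[[1, -0.6, 1, 0, 0], [1, -0.6, 1, 0, 0], [1, -0.6, 1, 0, 0], [1, -0.6, 1, 0, 0], [1, -0.6, 1, 0, 0]]])

```text
time_s: 20.5
tool_pos: [0.49, 0.1218, 0.3271]
eef_rot: [-0.0, 0.669, 0.744, -0.0]
contact_force: [0.2, -0.1, -0.1]
finger_gap: 0.0008
```

Call:
servo_tool(motion=[[[1, -0.6, 1, 0, 0], [1, -0.6, 1, 0, 0], [1, -0.6, 1, 0, 0], [1, -0.6, 1, 0, 0], [1, -0.6, 1, 0, 0]]])

```text
time_s: 21.12
tool_pos: [0.4298, 0.2216, 0.3272]
eef_rot: [-0.0, 0.669, 0.744, -0.0]
contact_force: [-0.4, -0.7, 0.3]
finger_gap: 0.0003
```

Call:
servo_tool(motion=[[[1, -0.6, 1, 0, 0], [1, -0.6, 1, 0, 0], [1, -0.6, 1, 0, 0], [1, -0.6, 1, 0, 0], [1, 0, 0, 0, 0]]])

```text
time_s: 21.75
tool_pos: [0.3818, 0.3015, 0.3272]
eef_rot: [-0.0, 0.668, 0.744, -0.0]
contact_force: [0.4, -0.8, 0.5]
finger_gap: 0.0004
```

Run:
```python
from h import *
ca,sa=np.cos(.102),np.sin(.102)
f=lambda Q:np.c_[(Q[:,:2]-[.567,-.054])@np.array([[ca,-sa],[sa,ca]]),Q[:,2]]
p,d,c=snap('top','top7.png');W=cloud(d,c)
hsv=cv2.cvtColor(p,cv2.COLOR_RGB2HSV).astype(int)
box=(W[...,0]>.38)&(W[...,0]<.75)&(W[...,1]>-.3)&(W[...,1]<.2)
L=W[box&(hsv[...,1]<60)&(abs(W[...,2]-.136)<.004)&(W[...,1]>-.225)]
print('lid',len(L),L.mean(0),cv2.minAreaRect(L[:,:2].astype(np.float32)))
T=W[box&((hsv[...,0]<5)|(hsv[...,0]>174))&(hsv[...,1]>150)&(W[...,2]>.157)&(W[...,2]<.17)]
print('tab',len(T),np.percentile(f(T),[3,50,97],axis=0).round(4).tolist() if len(T) else 0)
for q in ['jar','cup','stone','tin_lid']:
    print(q,[(np.round(r['centre'],3).tolist(),round(r['p'],2)) for r in recognise(q,'top')[:1]])
```

```text
lid 16323 [ 0.56616819 -0.05365666  0.13579716] ((0.5672702193260193, -0.05440276861190796), (0.2098618596792221, 0.3090234398841858), 5.251514911651611)
tab 103 [[-0.0969, 0.0069, 0.1583], [-0.0851, 0.0133, 0.1607], [-0.0727, 0.0194, 0.164]]
jar [([0.628, -0.273, 0.114], 0.65)]
cup [([0.521, 0.206, 0.027], 0.73)]
stone [([0.401, -0.154, 0.017], 0.86)]
tin_lid [([0.387, 0.008, 0.009], 0.68)]
```

View pics/top7.png

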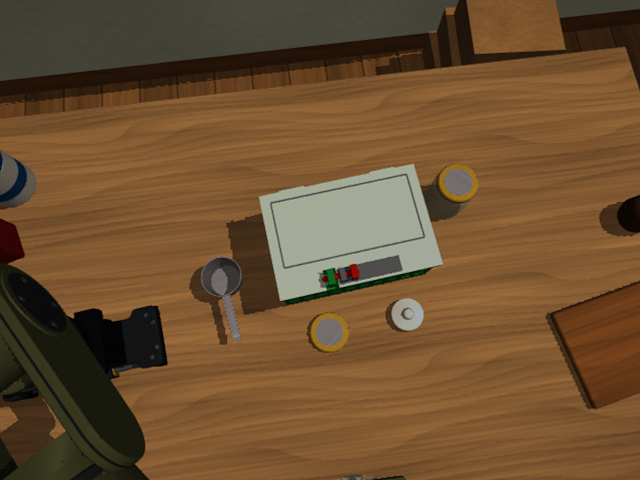

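The top view shows the lid shut, and the tab at (353,271) drawn up to the staple at (330,279). The jar, cup, stone and tin lid are all where they were.

```bash
python3 -c "
from cell import *
print(close_job())"
```

```text
the job is handed in; nothing more can be done
None
```

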